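# Put the cash box away in the counter locker

### The arm

A 6-joint arm with a two-finger parallel gripper is mounted at the origin on the work surface. World frame = base frame: x ahead of the robot, y to its left, z up, the work surface at z = 0. Lengths are in mm, angles in rad, forces in N, time in s.
With the tool pointing down it reaches from about 300 to 775 mm from the base axis. Payload 14.6 kg.
Tool frame: the origin (TCP) lies between the finger pads; the fingertips stand 19 mm ahead of it and the grasp point (between the pads) is the TCP; z points along the fingers, y is the line along which they close (so a half turn about z gives the same grasp; the last joint's range is limited). The gripper opens to 94 mm and grips with 3 to 60 N. Pads are 16 mm wide; open, the fingers measure 119 mm over their backs; the gripper's body (75 mm by 177 mm) begins 78 mm behind the grasp point.
Start: joints at [-1.267, 0.3, 1.521, -0, 1.321, -0.067], TCP at [199.291, -512.613, 224.446] pointing down, gripper open.
Joint ranges: [-3.03, 3.03], [-0.79, 2.21], [0.23, 2.52], [-1.04, 4.18], [0, 3.07], [-2.55, 2.55]. Speed limits (rad/s): [2.22, 2.22, 2.57, 3.14, 3.14, 3.14].

### API

Orientations are given as [roll, pitch, yaw] about the fixed x, y, z axes, in that order (R = Rz(yaw) Ry(pitch) Rx(roll)).
In Python, from cell import monitor, imaging, job, find_in, trace gives the robot as it stands. The module is installed in compiled form; this text tells all that it offers.
- The arm moves only by the tool arm_command, never from a script. Its argument "steps" is a list of rows, each a list of 5 numbers: the opening, from 0 (shut) to 1 (fully open), then the shift along the tool's x, y, z in mm, then the turn about the tool's z in degrees. In form: [[gripper, dx, dy, dz, turn], ...]. A call has 1 to 20 rows; each row is the pose to reach, as a shift and turn from the pose commanded when the call began, along the tool's axes at that moment; what a row does not reach only later rows make up. A row lasts 1/8 s, in which the tool goes at most 62.5 mm and 10.7 degrees, less where a joint would pass 70% of its speed; a pose out of reach is approached as far as the arm can. A call with a gripper value outside its range is refused whole. The fingers move at their own pace and stop on an object; "force" is the grip in N (left out, the last holds). Time passes only in rows, so rows that repeat a pose let the fingers close. It gives the time, the measured TCP pose, the force, the opening and the grip force at its end, in the units of the state.
- monitor.read_state(): the state, without advancing time (a new reading comes with each control period).
- imaging.camera(name): name is "side" or "top" or "wrist"; returns a dict with "img" (400x640x3 uint8, red, green, blue), "mtx" (3x3 intrinsics, pixels), "view" (4x4, takes a point from world to camera coordinates). Camera axes: x right, y down, z forward; pixel columns grow to the right and rows downward; lengths in mm; the calibration is good to about 2 mm. A picture is of the moment at which its call begins. There is no depth.
- job.sign_off(): hands the job in; it is judged then, once.
Trained networks look in a picture, given as the dict that the camera call returned (one of the last four; its "shot" number tells which), for a name from the list of things; names that differ only in an ending like _2 or _b are one class to them, and where a whole thing is asked for, a point or a joint stands for the part that bears it (a point fixed in the world has none). Each returns a list of dicts, best first, with "p" (0 to 1); they miss things now and then, are a little off and sometimes report something else, mostly with a low value. They report only what shows in the picture. A call takes as long as a camera call. They do not tell look-alikes from the thing itself.
- find_in(picture, target): "rect" ([centre column, centre row, width, height] in pixels, round what is visible of it).
- trace(picture, target): "region" (400x640 bool, what is visible of it) and "rect" ([centre column, centre row, width, height] in pixels, round what is visible of it).
The state is a dict: "clock": time; "joints": joint angles; "qd": joint speeds; "effort": joint torques, N m; "eef_pos": TCP position; "eef_rot": TCP orientation; "wrist_force": force on the tool from outside, world axes, zero at the start; "moment": the same for the moment, N m; "finger_gap": finger opening in mm; "finger_force": force on a finger pad.
Only numpy, scipy, OpenCV 4.12 (cv2) and the standard library are available. Lean on these libraries where they do the work, as an engineer would, in place of code of your own. Each camera call takes 0.05 s, during which the arm holds its last target. There are 200 camera calls.

### The job

Put the blue cash box away: pull the grey counter locker's door open past its roller catch, set the box in the locker, pushed fully home against the back with its keyhole facing out of the doorway, then press the door shut until the catch snaps and holds it flush. Swing the door under control rather than slamming it, keep the box upright, and leave everything else on the counter where it stands.

Things in the scene. Friction and masses are not known exactly. Their poses are not given: they have to be found in the camera images.
- locker: Grey sheet-steel locker screwed to the counter, 150 mm deep, 420 mm wide, 140 mm high. Origin: on the counter at the centre of its door bay; +x from the doorway (plane x = -75 mm) to the back, +y to the latch side, z up. Past the hinge side (y -105 to -315 mm) is an open pigeonhole bay full of ticket packs.
- locker_mouth (a point): Middle of the door bay's doorway, 50 mm above the counter, axes as the locker's. Clear opening 190 mm wide and 128 mm high under a 12 mm thick top plate. The bay's floor is level with the counter, so things slide straight in. The roller catch hangs just inside, under the top plate, 72 to 92 mm towards the latch side, no lower than 100 mm.
- locker_home (a point): Point on the bay's floor where the cash box's origin comes when the box is fully home against the rubber buffer on the back wall (buffer face 57.5 mm behind this point, 20 to 70 mm high). The box's front then lies 15 mm inside the doorway plane. Axes as the locker's.
- locker_door (a joint): Door angle: 0 shut and flush (it starts so), growing as the free edge swings out from the locker's +y to its -x, to 1.9. It stays where left (slight friction). A sprung roller catch takes about 8 to 15 N at the handle to pull open or press home. Closing, the strike meets the roller at about 0.09 rad, rides over it at about 0.04 and is snapped to 0.
- door_hinge (a point): On the door's upright hinge line, 70 mm above the counter. The door panel is 200 mm wide from this line, 12 mm thick (6 mm either side of the line), from 4 to 136 mm high. From its inner face near the free edge (182 mm from the hinge line, 92 to 104 mm high) a 14 mm wide steel strike tongue stands out 30 mm.
- door_handle (a point): Middle of the door's steel bar handle: a level round bar, 10 mm diameter, 90 mm long, parallel to the door, 115 mm above the counter, 145 mm from the hinge line, centre line 40 mm out from the door's outer face on two end posts. Axes turn with the door: -x out of its outer face, +y to its free edge.
- cashbox: Blue steel cash box, loose, 115 mm deep (its x) x 150 mm wide (its y) x 75 mm high, 0.5 to 0.9 kg; sliding it on the counter takes 3 to 7 N. Origin: centre of its underside; -x is the front with the brass keyhole, z up. Put away, its axes lie along the locker's.
- cashbox_grip (a point): Middle of the cash box's fixed carrying handle: a level black moulded grip along the box's y, 12 mm thick (box x), 18 mm high, 96 mm long on two steel uprights at its ends (80 mm free between them), its middle 102 mm above the box's underside: 18 mm of free room between it and the lid. The box can swing about it if held loosely.
- cashbox_keyhole (a point): Brass keyhole at the middle of the cash box's front (-x) face, 38 mm above its underside.
- pen_cup: Bystander, loose: terracotta-coloured round pen cup, 80 mm across at the rim, 95 mm high, four pens standing in it up to 150 mm high. Origin at the centre of its underside.
- stapler: Bystander, loose: black and steel stapler, 135 x 36 x 52 mm. Origin at the centre of its underside.
- date_stamp: Bystander, loose: rubber date stamp standing on a black 55 x 35 mm foot, wooden knob on top, 88 mm high. Origin at the centre of its underside.
- card_reader: Bystander, loose: black card reader lying flat, 160 x 80 x 33 mm, with coloured keys. Origin at the centre of its underside.
- ticket_pack: Bystander, loose: white pack of tickets with a yellow band, 90 x 60 x 46 mm. Origin at the centre of its underside.
- calculator: Bystander, loose: grey desk calculator lying flat, 150 x 100 x 26 mm. Origin at the centre of its underside.
- mug: Bystander, loose: white mug, 80 mm across, 95 mm high, handle towards its +y. Origin at the centre of its underside.
There are look-alikes about, which are no part of the job. Several things look just like the cashbox: the one meant starts farthest to the robot's left.

How it is judged (in metres and radians):
On the way, in this order (a step that is already met when the one before it is completed fails the run):
1. the door is pulled open past its catch (more than 1 rad) (value of joint locker_door above 1 rad), for 0.1 s.
2. the cash box stands fully home in the locker, keyhole outwards, with the door still open (x of cashbox in the frame of locker above -0.0105 m and y of cashbox in the frame of locker between -0.022 and 0.022 m and x of cashbox_keyhole in the frame of locker below -0.045 m and angle between the x axis of cashbox and the x axis of locker, either way round below 0.12 rad and angle between cashbox's own z axis and vertical below 0.06 rad and height (world z) of cashbox below 0.006 m and value of joint locker_door above 0.3 rad), for 0.2 s.
At the end, for the whole second after the job is handed in: Door shut and still on its catch (below 0.02 rad). Cash box at rest on the locker floor, upright (0.06 rad), keyhole towards the doorway, within 8 mm of fully home against the back buffer, within 22 mm of the bay's middle, square to the locker within 0.12 rad (x of cashbox in the frame of locker above -0.0105 m and y of cashbox in the frame of locker between -0.022 and 0.022 m and x of cashbox_keyhole in the frame of locker below -0.045 m and angle between the x axis of cashbox and the x axis of locker, either way round below 0.12 rad and angle between cashbox's own z axis and vertical below 0.06 rad and height (world z) of cashbox below 0.006 m and value of joint locker_door below 0.02 rad and velocity of joint locker_door between -0.05 and 0.05 rad/s and linear speed of cashbox below 0.02 m/s); the robot touches nothing.
It fails at once if the door is slammed: closing faster than 2.5 rad/s while still more than 0.15 rad open (value of joint locker_door above 0.15 rad and velocity of joint locker_door below -2.5 rad/s).
It fails at once if the cash box is tipped by more than 0.5 rad (angle between cashbox's own z axis and vertical above 0.5 rad).
It fails at once if a bystander is moved by more than 20 mm (distance of any of pen_cup, stapler, date_stamp, card_reader, ticket_pack, calculator, mug from where it was at the start of the episode above 0.02 m).
It also fails if it takes over 72 s, if anything falls off the work surface, if the arm or the gripper's body presses on something with over 40 N, if the wrist force passes 120 N, or if a joint passes its speed limit or range.

## Working session

There is one attempt and no reset: what is moved stays moved. The work goes in short steps, Python scripts to look and compute and a tool call to move; the robot and the scene stay as the last step left them, time stands still between calls to the robot, and variables do not carry over. Pictures are saved under pics/ and viewed, at most 12 in all, crops included, and the job is handed in when it is done.

Besides the shell and the picture viewer there is one more tool, called after "Call:" as name(argument=value, ...) on one line, values as JSON. arm_command: Moves the arm, as the interface text tells. Its arguments: {"type":"object","properties":{"steps":{"type":"array","items":{"type":"array","items":{"type":"number"}}},"force":{"type":"number"}},"required":["steps"]}

```bash
mkdir -p pics; cat > h.py <<'E'
import numpy as np, cv2
from cell import monitor, imaging, job, find_in, trace
def ray(c,u,v,z):
    V=np.array(c['view']);K=np.array(c['mtx']);R=V[:3,:3];t=V[:3,3]
    o=-R.T@t; d=R.T@np.linalg.inv(K)@np.array([u,v,1.]); return o+d*(z-o[2])/d[2]
def proj(c,p):
    V=np.array(c['view']);q=np.array(c['mtx'])@(V[:3,:3]@np.array(p,float)+V[:3,3]);return q[:2]/q[2]
def save(c,n): cv2.imwrite('pics/'+n,c['img'][:,:,::-1])
E
python3 - <<'E'
from h import *
s=monitor.read_state();print({k:np.round(v,3) for k,v in s.items()})
ims=[]
for n in ['top','side']:
    c=imaging.camera(n);ims.append(c['img'])
    print(n,'cam at',np.round(-np.array(c['view'])[:3,:3].T@np.array(c['view'])[:3,3]))
    for t in ['cashbox','locker','locker_door','door_handle','cashbox_grip','cashbox_keyhole','pen_cup','stapler','date_stamp','card_reader','ticket_pack','calculator','mug']:
        for r in find_in(c,t)[:4]:
            q=r['rect'];print(n,t,round(r['p'],2),np.round(q),np.round(ray(c,q[0],q[1],{'cashbox_grip':102,'door_handle':115,'cashbox_keyhole':38}.get(t,0)))[:2])
    cv2.imwrite(f'pics/{n}0.png',c['img'][:,:,::-1])
E
```

```text
{'clock': np.float64(0.0), 'joints': array([-1.267,  0.3  ,  1.522, -0.   ,  1.321, -0.067]), 'qd': array([-0.   ,  0.001, -0.   ,  0.   ,  0.001, -0.002]), 'effort': array([-0.0000e+00, -5.3181e+01, -3.5274e+01,  7.1000e-02,  2.4000e-02,
       -0.0000e+00]), 'eef_pos': array([ 199.215, -512.394,  223.904]), 'eef_rot': array([-3.14 , -0.   ,  0.371]), 'wrist_force': array([ 0.166, -0.115,  0.205]), 'moment': array([-0.03 ,  0.025, -0.018]), 'finger_force': np.float64(0.0), 'finger_gap': np.float64(94.044)}
top cam at [ 291.  -88. 1561.]
top cashbox 0.81 [393. 284.  57.  46.] [ 228. -321.]
top cashbox 0.56 [357. 194.  57.  60.] [ 508. -217.]
top locker 0.68 [202. 155.  90. 151.] [639. 269.]
top locker_door 0.95 [233. 188.  33.  72.] [531. 172.]
top door_handle 0.96 [233. 185.  29.  72.] [524. 152.]
top door_handle 0.27 [429. 211.  35.  49.] [ 438. -415.]
top cashbox_grip 0.81 [355. 195.  61.  67.] [ 491. -204.]
top cashbox_grip 0.77 [393. 288.  58.  47.] [ 220. -306.]
top cashbox_grip 0.52 [430. 153.  31.  38.] [ 613. -428.]
top cashbox_grip 0.29 [331. 244.  12.  19.] [ 348. -130.]
t
[... 894 characters left out ...]
] [527. 149.]
side cashbox_grip 0.73 [329. 183.  68.  59.] [ 491. -132.]
side cashbox_grip 0.59 [425. 174.  34.  56.] [ 253. -219.]
side cashbox_keyhole 0.84 [330. 184.  67.  58.] [ 499. -203.]
side cashbox_keyhole 0.6 [300. 129.  33.  37.] [ 635. -444.]
side cashbox_keyhole 0.55 [424. 175.  41.  62.] [ 248. -295.]
side pen_cup 0.81 [237. 186.  29.  54.] [ 763. -188.]
side stapler 0.95 [370. 249.  29.  52.] [367. -23.]
side date_stamp 0.96 [380. 209.  25.  41.] [ 356. -172.]
side card_reader 0.66 [380. 304.  47.  74.] [327. 137.]
side ticket_pack 0.69 [259. 172.  30.  28.] [ 718. -259.]
side calculator 0.62 [357. 146.  52.  28.] [ 454. -445.]
side mug 0.58 [301. 129.  35.  40.] [ 644. -499.]
```

View pics/top0.png

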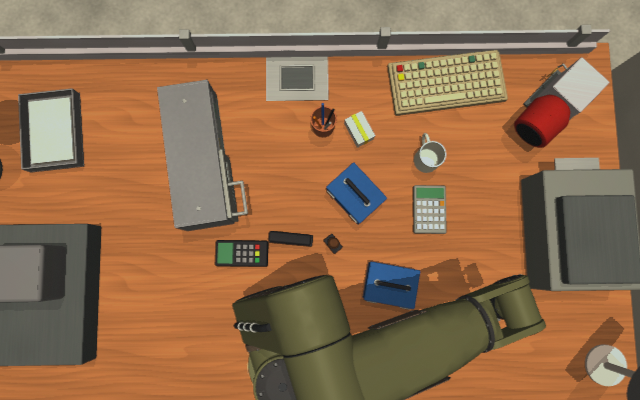

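View pics/side0.png

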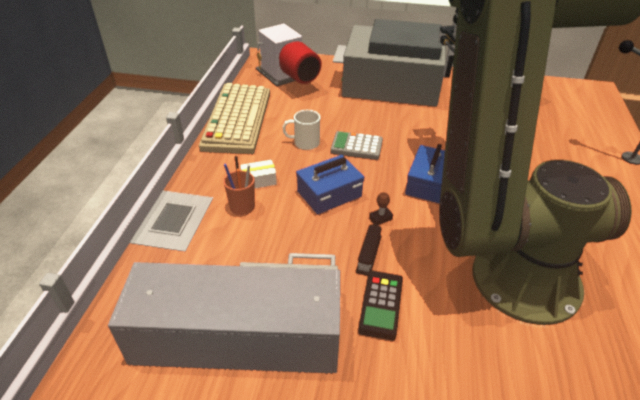

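```bash
python3 - <<'E'
from h import *
c=imaging.camera('top');d=imaging.camera('side')
a=cv2.resize(c['img'][70:240,140:260],None,fx=3.5,fy=3.5,interpolation=cv2.INTER_CUBIC)
b=cv2.resize(d['img'][145:215,285:375],None,fx=4,fy=4,interpolation=cv2.INTER_CUBIC)
e=cv2.resize(c['img'][155:230,315:400],None,fx=4,fy=4,interpolation=cv2.INTER_CUBIC)
o=np.zeros((595,420+360,3),np.uint8);o[:595,:420]=a;o[:280,420:780]=b;o[290:590,420:760]=e
cv2.imwrite('pics/crop.png',o[:,:,::-1])
np.savez('cams.npz',tm=c['mtx'],tv=c['view'],sm=d['mtx'],sv=d['view'])
print(np.array(c['mtx']))
# top-plate by colour
for i in (0,1):
  r=trace(c,'locker') if i==0 else trace(d,'locker')
  print(r[0]['rect'],r[0]['p'])
E
```

```text
[[502.62746927   0.         318.76281559]
 [  0.         502.62746927 202.4019407 ]
 [  0.           0.           1.        ]]
[202.2, 155.4, 94.6, 152.0] 0.94
[224.1, 311.4, 233.2, 118.1] 0.98
```

View pics/crop.png

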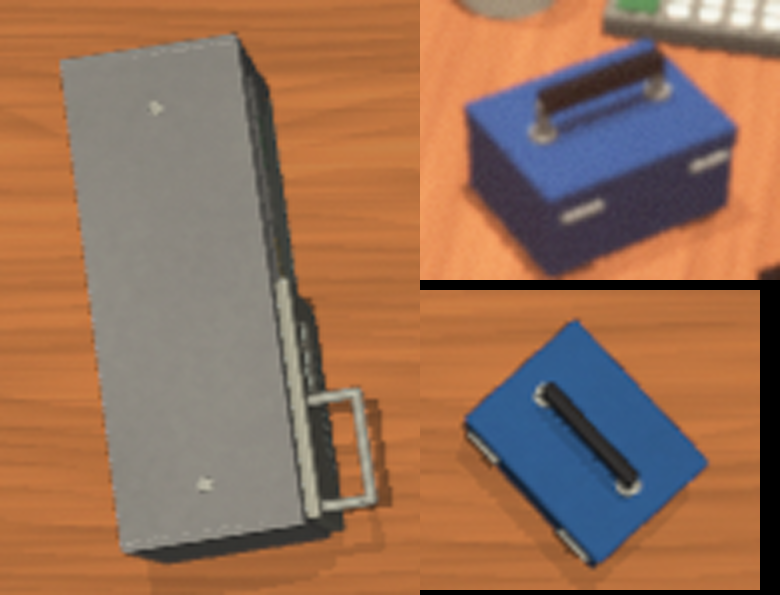

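```bash
cat >> h.py <<'E'
_z=np.load('cams.npz');TOP=dict(mtx=_z['tm'],view=_z['tv']);SIDE=dict(mtx=_z['sm'],view=_z['sv'])
E
python3 - <<'E'
from h import *
f=lambda x,y:(140+x/3.5,70+y/3.5)
g=lambda x,y:(315+(x-420)/4,155+(y-290)/4)
L=np.array([ray(TOP,*f(*p),140) for p in [(62,60),(236,36),(303,522),(122,552)]])
print('locker',np.round(L[:,:2]),[round(np.linalg.norm(L[i]-L[i-1])) for i in range(4)])
H=np.array([ray(TOP,*f(*p),z)for p,z in [((360,392),117),((374,500),117),((283,280),136),((313,515),136)]]);print('handle bar ends, door strip ends',np.round(H[:,:2]))
for v in (L[3]-L[0],L[2]-L[1],L[1]-L[0],L[2]-L[3],H[1]-H[0],H[3]-H[2]): print(np.round(np.degrees(np.arctan2(v[1],v[0])),1))
B=np.array([ray(TOP,*g(*p),75) for p in [(465,425),(575,320),(708,463),(595,565)]])
print('box',np.round(B[:,:2]),B.mean(0).round(),[round(np.linalg.norm(B[i]-B[i-1])) for i in range(4)])
for v in (B[1]-B[0],B[2]-B[3],B[2]-B[1],B[3]-B[0]): print(np.round(np.degrees(np.arctan2(v[1],v[0])),1))
G=np.array([ray(TOP,*g(*p),108) for p in [(545,388),(632,480)]]);print(G.mean(0).round(),G.round())
E
```

```text
locker [[812. 370.]
 [831. 225.]
 [421. 165.]
 [399. 311.]] [417, 146, 414, 148]
handle bar ends, door strip ends [[531. 123.]
 [441. 111.]
 [622. 184.]
 [427. 158.]]
-171.9
-171.7
-82.5
-81.3
-172.5
-172.3
box [[ 514. -120.]
 [ 593. -204.]
 [ 483. -301.]
 [ 408. -215.]] [ 500. -210.   75.] [142, 115, 146, 114]
-46.9
-48.9
-138.6
-138.3
[ 501. -209.  108.] [[ 536. -178.  108.]
 [ 467. -240.  108.]]
```

Call:
arm_command(steps=[[0.45,25,-24,0,0],[0.45,62,-60,0,2],[0.45,103,-101,0,3],[0.45,144,-141,0,4],[0.45,186,-181,0,5],[0.45,227,-221,0,6],[0.45,268,-261,0,7],[0.45,310,-302,0,8],[0.45,351,-342,0,9],[0.45,392,-382,0,10],[0.45,434,-422,0,11],[0.45,470,-458,0,12.5],[0.45,490,-477,0,13.3],[0.45,496,-483,0,13.3],[0.45,496,-483,0,13.3],[0.45,496,-483,0,13.3]])

```text
clock: 3.6
eef_pos: [486.3, 116.3, 224.6]
eef_rot: [3.141, -0.0, 0.138]
wrist_force: [-0.0, -0.1, -0.5]
finger_gap: 42.6
finger_force: 0.0
```

```bash
python3 - <<'E'
from h import *
s=monitor.read_state();print({k:np.round(s[k],3) for k in ['clock','joints','eef_pos','eef_rot','finger_gap','wrist_force']})
c=imaging.camera('wrist');save(c,'w1.png');V=np.array(c['view']);print((-V[:3,:3].T@V[:3,3]).round(),V.round(3).tolist())
np.savez('w1.npz',mtx=c['mtx'],view=c['view'])
for t in ['door_handle','locker_door']:
  for r in find_in(c,t)[:2]:print(t,r)
print('pred handle ends',proj(c,[531,123,115]),proj(c,[441,111,115]))
E
```

```text
{'clock': np.float64(3.6), 'joints': array([ 0.162,  0.188,  1.659, -0.   ,  1.294,  1.595]), 'eef_pos': array([486.349, 116.339, 224.606]), 'eef_rot': array([ 3.141, -0.   ,  0.138]), 'finger_gap': np.float64(42.556), 'wrist_force': array([-0.   , -0.05 , -0.503])}
[560. 127. 384.] [[0.137, -0.991, 0.0, 48.432], [-0.956, -0.132, 0.261, 452.645], [-0.258, -0.036, -0.965, 520.18], [0.0, 0.0, 0.0, 1.0]]
door_handle {'rect': [282.0, 133.2, 73.3, 224.1], 'p': 0.8}
locker_door {'rect': [282.4, 130.8, 76.8, 220.7], 'p': 0.95}
pred handle ends [320.46626154 150.53553782] [320.04198589 241.30265626]
```

View pics/w1.png

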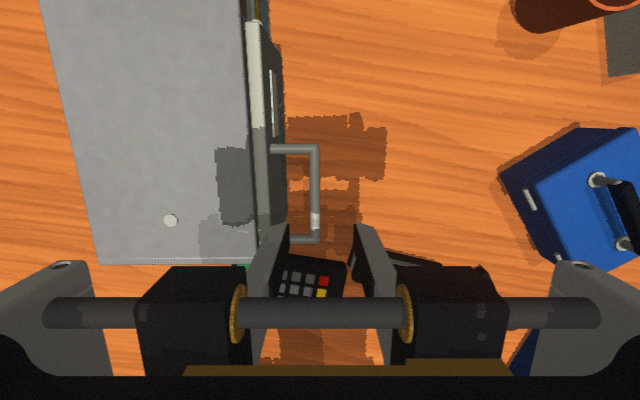

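Call:
arm_command(force=40, steps=[[0.45,0,-2,20,0],[0.45,0,-2,50,0],[0.45,0,-2,80,0],[0.45,0,-2,100,0],[0.45,0,-2,109,0],[0.45,0,-2,109,0],[0.0,0,-2,109,0],[0.0,0,-2,109,0],[0.0,0,-2,109,0],[0.0,0,-2,109,0]])

```text
clock: 5.0
eef_pos: [486.8, 120.4, 115.9]
eef_rot: [-3.14, -0.002, 0.139]
wrist_force: [3.3, 9.6, -1.0]
finger_gap: 9.0
finger_force: 39.9
```

```bash
python3 -c "
import numpy as np
o=[]
for t in [3,9,15,21,27,33,39,45,51,57,63,69,75,81,87,93,98,100]:
  c,s=np.cos(np.radians(t)),np.sin(np.radians(t));o.append([0,round(145-145*c+46*s),round(-46+145*s+46*c),0,-t])
print(o)"
```

```text
[[0, 3, 8, 0, -3], [0, 9, 22, 0, -9], [0, 17, 36, 0, -15], [0, 26, 49, 0, -21], [0, 37, 61, 0, -27], [0, 48, 72, 0, -33], [0, 61, 81, 0, -39], [0, 75, 89, 0, -45], [0, 89, 96, 0, -51], [0, 105, 101, 0, -57], [0, 120, 104, 0, -63], [0, 136, 106, 0, -69], [0, 152, 106, 0, -75], [0, 168, 104, 0, -81], [0, 183, 101, 0, -87], [0, 199, 96, 0, -93], [0, 211, 91, 0, -98], [0, 215, 89, 0, -100]]
```

Call:
arm_command(steps=[[0,3,8,0,-3],[0,9,22,0,-9],[0,17,36,0,-15],[0,26,49,0,-21],[0,37,61,0,-27],[0,48,72,0,-33]])

```text
clock: 5.75
eef_pos: [545.7, 56.4, 115.9]
eef_rot: [3.142, -0.006, 0.718]
wrist_force: [15.3, 25.1, -7.3]
finger_gap: 8.7
finger_force: 39.9
```

```bash
python3 -c "
import numpy as np
o=[]
k=1-3/152
for t in [6,12,18,24,30,36,42,48,54,60,65,67]:
  c,s=np.cos(np.radians(t)),np.sin(np.radians(t));o.append([0,round(145+k*(-145*c+46*s)),round(-46+k*(145*s+46*c)),0,-t])
print(o)"
```

```text
[[0, 8, 14, 0, -6], [0, 15, 28, 0, -12], [0, 24, 41, 0, -18], [0, 33, 53, 0, -24], [0, 44, 64, 0, -30], [0, 57, 74, 0, -36], [0, 70, 83, 0, -42], [0, 83, 90, 0, -48], [0, 98, 95, 0, -54], [0, 113, 100, 0, -60], [0, 126, 102, 0, -65], [0, 131, 102, 0, -67]]
```

Call:
arm_command(steps=[[0,8,14,0,-6],[0,15,28,0,-12],[0,24,41,0,-18],[0,33,53,0,-24],[0,44,64,0,-30],[0,57,74,0,-36],[0,70,83,0,-42],[0,83,90,0,-48],[0,98,95,0,-54],[0,113,100,0,-60],[0,126,102,0,-65],[0,131,102,0,-67],[0,131,102,0,-67]])

```text
clock: 7.38
eef_pos: [711.3, 61.2, 116.0]
eef_rot: [3.138, 0.004, 1.883]
wrist_force: [10.6, -11.4, -1.5]
finger_gap: 8.9
finger_force: 40.4
```

Call:
arm_command(steps=[[0.45,0,0,0,0],[0.45,0,0,0,0],[0.45,0,0,0,0],[0.45,0,0,-20,0],[0.45,0,0,-60,0],[0.45,0,0,-100,0],[0.45,-13,-11,-115,3],[0.45,-45,-37,-115,9],[0.45,-80,-65,-115,16],[0.45,-115,-93,-115,23],[0.45,-150,-121,-115,30],[0.45,-185,-150,-115,37],[0.45,-220,-178,-115,44],[0.45,-255,-206,-115,51],[0.45,-290,-235,-115,58],[0.45,-315,-255,-115,64],[0.45,-326,-264,-115,66],[0.45,-326,-264,-115,66],[0.45,-326,-264,-115,66]])

```text
clock: 9.75
eef_pos: [559.2, -327.1, 230.4]
eef_rot: [-3.141, -0.0, 0.734]
wrist_force: [-0.6, -0.2, -0.3]
finger_gap: 42.4
finger_force: 0.0
```

```bash
python3 - <<'E'
from h import *
s=monitor.read_state();print({k:np.round(s[k],3) for k in ['clock','joints','eef_pos','eef_rot']})
c=imaging.camera('wrist');t=imaging.camera('top')
np.savez('w2.npz',mtx=c['mtx'],view=c['view'])
for r in find_in(c,'cashbox_keyhole')[:3]+find_in(c,'cashbox_grip')[:2]:print(r)
print('pred grip ends',proj(c,[536,-178,108]),proj(c,[467,-240,108]),'face mid',proj(c,[539,-252,38]))
o=np.zeros((600,640,3),np.uint8);o[:400]=c['img'];o[400:]=cv2.resize(t['img'][80:240,140:396],(640,400))[:200*1] if 0 else cv2.resize(t['img'][90:215,150:390],(384,200)).repeat(1,0) if 0 else np.pad(cv2.resize(t['img'][90:220,150:390],(369,200)),((0,0),(0,271),(0,0)))
cv2.imwrite('pics/w2.png',o[:,:,::-1])
E
```

```text
{'clock': np.float64(9.75), 'joints': array([-0.586,  0.519,  1.202,  0.   ,  1.421,  0.251]), 'eef_pos': array([ 559.21 , -327.056,  230.366]), 'eef_rot': array([-3.141, -0.   ,  0.734])}
{'rect': [135.7, 321.0, 64.3, 106.4], 'p': 0.83}
{'rect': [207.0, 148.8, 122.0, 143.6], 'p': 0.78}
{'rect': [208.9, 149.8, 127.5, 139.3], 'p': 0.75}
{'rect': [133.9, 321.0, 66.6, 102.7], 'p': 0.7}
pred grip ends [186.33965316 108.78232771] [197.2083668  203.93849269] face mid [264.16228833 151.25537962]
```

View pics/w2.png

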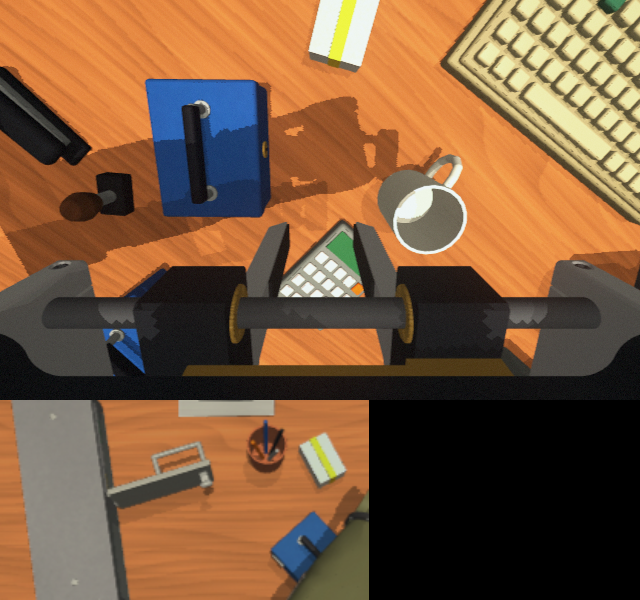

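Call:
arm_command(force=55, steps=[[0.45,9,-31,0,0],[0.45,22,-75,0,0],[0.45,33,-112,0,0],[0.45,36,-125,15,0],[0.45,36,-125,50,0],[0.45,36,-125,90,0],[0.45,36,-125,118,0],[0.45,36,-125,127,0],[0.45,36,-125,127,0],[0,36,-125,127,0],[0,36,-125,127,0],[0,36,-125,127,0],[0,36,-125,127,0]])

```text
clock: 11.58
eef_pos: [502.0, -210.9, 103.6]
eef_rot: [-3.141, -0.0, 0.732]
wrist_force: [-1.8, 1.9, 2.3]
finger_gap: 11.8
finger_force: 55.0
```

Call:
arm_command(steps=[[0,0,0,-8,0],[0,0,0,-15,0],[0,8,-6,-15,1],[0,28,-22,-15,4],[0,52,-41,-15,9],[0,80,-64,-15,14],[0,108,-86,-15,20],[0,136,-108,-15,25],[0,162,-129,-15,30],[0,183,-145,-15,33],[0,194,-154,-15,33.9],[0,195,-155,-15,33.9],[0,195,-155,-15,33.9]])

```text
clock: 13.2
eef_pos: [543.3, 34.5, 118.3]
eef_rot: [3.142, 0.0, 0.141]
wrist_force: [0.5, 0.6, -6.2]
finger_gap: 11.9
finger_force: 55.0
```

```bash
python3 - <<'E'
from h import *
s=monitor.read_state();print({k:np.round(s[k],3) for k in ['clock','joints','eef_pos','eef_rot','finger_gap','wrist_force']})
c=imaging.camera('wrist')
np.savez('w3.npz',mtx=c['mtx'],view=c['view']);save(c,'w3.png')
O=np.array([513,253,0]);X=np.array([-.139,.990,0]);Y=np.array([-.990,-.139,0])
L=lambda x,y,z:proj(c,O+x*X+y*Y+np.array([0,0,z])).round()
print('front top edge pred y=-95,0,105',L(-75,-95,140),L(-75,0,140),L(-75,105,140))
E
```

```text
{'clock': np.float64(13.2), 'joints': array([-0.004,  0.399,  1.65 , -0.   ,  1.093,  1.426]), 'eef_pos': array([543.293,  34.458, 118.286]), 'eef_rot': array([3.142, 0.   , 0.141]), 'finger_gap': np.float64(11.873), 'wrist_force': array([ 0.479,  0.588, -6.177])}
front top edge pred y=-95,0,105 [-9. 69.] [ 44. 263.] [ 86. 416.]
```

View pics/w3.png

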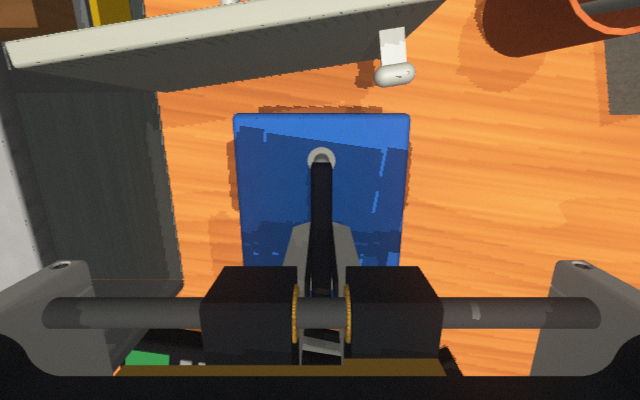

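```bash
python3 - <<'E'
from h import *
im=cv2.imread('pics/w3.png',0);z=np.load('w3.npz');c=dict(mtx=z['mtx'],view=z['view'])
O=np.array([513,253,0]);X=np.array([-.139,.990,0]);Y=np.array([-.990,-.139,0])
pts=[]
for r in range(140,265,15):
    g=np.diff(cv2.GaussianBlur(im,(3,3),0)[r,:110].astype(int));u=int(g.argmin())
    out=[]
    for zz in (140,128):
        p=ray(c,u+.5,r,zz)-O; out+= [round(p@X,1),round(p@Y,1)]
    # floor lower edge
    print(r,u,g.min(),out)
z1=np.load('w1.npz');c1=dict(mtx=z1['mtx'],view=z1['view'])
for u,v in [(248,60),(249,120),(251,200),(251,262),(100,264)]:
    p=ray(c1,u,v,140)-O;print('w1',u,v,round(p@X,1),round(p@Y,1))
p=ray(c1,316,193,115)-O;print('bar',round(p@X,1),round(p@Y,1))
# top cam
f=lambda x,y:(140+x/3.5,70+y/3.5)
for q in [(236,36),(303,522),(122,552)]:
    p=ray(TOP,*f(*q),140)-O;print(round(p@X,1),round(p@Y,1))
E
```

```text
140 5 -19 [np.float64(-72.6), np.float64(-64.0), np.float64(-59.7), np.float64(-63.1)]
155 10 -24 [np.float64(-73.0), np.float64(-57.0), np.float64(-60.1), np.float64(-55.5)]
170 14 -20 [np.float64(-72.9), np.float64(-49.8), np.float64(-60.0), np.float64(-47.6)]
185 18 -22 [np.float64(-72.8), np.float64(-42.3), np.float64(-59.9), np.float64(-39.6)]
200 22 -19 [np.float64(-72.7), np.float64(-34.7), np.float64(-59.8), np.float64(-31.3)]
215 27 -21 [np.float64(-73.1), np.float64(-26.9), np.float64(-60.3), np.float64(-22.7)]
230 31 -22 [np.float64(-73.0), np.float64(-18.8), np.float64(-60.2), np.float64(-14.0)]
245 35 -20 [np.float64(-72.9), np.float64(-10.5), np.float64(-60.1), np.float64(-4.9)]
260 39 -23 [np.float64(-72.8), np.float64(-2.0), np.float64(-60.0), np.float64(4.3)]
w1 248 60 -75.2 -72.4
w1 249 120 -73.0 -27.4
w1 251 200 -70.2 40.5
w1 251 262 -66.3 100.6
w1 100 264 74.7 102.4
bar -126.8 40.8
-72.1 -310.6
-74.0 103.2
73.5 105.0
```

Call:
arm_command(steps=[[0,0,-12,0,0],[0,0,-34,0,0],[0,0,-58,0,0],[0,0,-82,0,0],[0,0,-102,0,0],[0,0,-112,0,0],[0,0,-112,8,0],[0,0,-112,13,0],[0,0,-112,15,0],[0,0,-112,15,0],[0.3,0,-112,15,0],[0.3,0,-112,15,0],[0.3,0,-112,0,0],[0.3,0,-112,-30,0],[0.3,0,-112,-65,0],[0.3,0,-112,-65,0]])

```text
clock: 15.25
eef_pos: [529.0, 145.8, 187.1]
eef_rot: [-3.141, -0.006, 0.14]
wrist_force: [-0.7, 0.2, -0.6]
finger_gap: 28.2
finger_force: 0.0
```

Call:
arm_command(steps=[[0.5,0,2,0,-9],[0.7,0,2,0,-18],[1,0,2,0,-27],[1,0,2,0,-36],[1,0,2,0,-45],[1,0,2,0,-54],[1,0,2,0,-63],[1,0,2,0,-72],[1,0,2,0,-81],[1,0,2,0,-88],[1,0,2,0,-90],[1,0,0,20,-90],[1,0,0,47,-90],[1,0,0,47,-90],[1,0,-10,47,-90],[1,0,-18,47,-90],[1,0,-20,47,-90],[1,0,-20,47,-90]])

```text
clock: 17.5
eef_pos: [525.1, 165.5, 136.7]
eef_rot: [3.141, 0.0, 1.712]
wrist_force: [-0.0, -0.0, -0.0]
finger_gap: 93.8
finger_force: 0.0
```

```bash
python3 - <<'E'
from h import *
s=monitor.read_state();print({k:np.round(s[k],3) for k in ['clock','joints','eef_pos','eef_rot','finger_gap','wrist_force']})
O=np.array([513,253,0]);X=np.array([-.139,.990,0]);Y=np.array([-.990,-.139,0])
p=s['eef_pos']-O;print(p@X,p@Y)
c=imaging.camera('wrist');save(c,'w4.png');np.savez('w4.npz',mtx=c['mtx'],view=c['view'])
t=imaging.camera('top')
o=np.zeros((600,640,3),np.uint8);o[:400]=c['img'];o[400:,:369]=cv2.resize(t['img'][90:220,150:390],(369,200))
cv2.imwrite('pics/w4b.png',o[:,:,::-1])
E
```

```text
{'clock': np.float64(17.5), 'joints': array([ 0.239,  0.388,  1.617, -0.   ,  1.136,  0.098]), 'eef_pos': array([525.059, 165.502, 136.728]), 'eef_rot': array([3.141, 0.   , 1.712]), 'finger_gap': np.float64(93.801), 'wrist_force': array([-0.004, -0.041, -0.002])}
-88.2989988976653 0.22396469165895283
```

View pics/w4b.png

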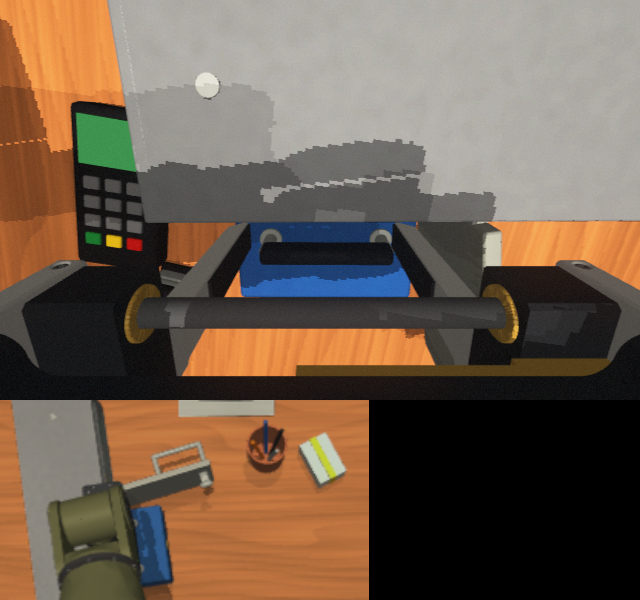

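Call:
arm_command(steps=[[1,2,0,0,0],[1,4,0,0,0],[1,5,0,0,0],[1,6,0,0,0],[1,6,0,0,0]])

```text
clock: 18.23
eef_pos: [524.2, 171.3, 136.4]
eef_rot: [-3.142, 0.0, 1.711]
wrist_force: [-0.1, -0.2, 0.5]
finger_gap: 93.9
finger_force: 0.0
```

Call:
arm_command(steps=[[1,1,0,0,0],[1,2,0,0,0],[1,2,0,0,0]])

```text
clock: 18.6
eef_pos: [524.0, 172.6, 136.5]
eef_rot: [-3.141, 0.001, 1.712]
wrist_force: [0.5, -6.1, 0.6]
finger_gap: 94.0
finger_force: 2.8
```

Call:
arm_command(steps=[[1,-4,0,-10,0],[1,-4,0,-35,0],[1,-4,0,-45,0],[1,-4,0,-45,0],[1,-64,0,-45,0],[1,-124,0,-45,0],[1,-184,0,-45,0]])

```text
clock: 19.48
eef_pos: [549.4, -10.7, 180.6]
eef_rot: [-3.141, -0.0, 1.712]
wrist_force: [0.5, -0.4, -0.6]
finger_gap: 93.6
finger_force: 0.0
```

```bash
cat > st.py <<'E'
from h import *
O=np.array([513,253,0]);X=np.array([-.139,.990,0]);Y=np.array([-.990,-.139,0])
def st():
    s=monitor.read_state();p=s['eef_pos']-O;print(round(s['clock'],2),'x %.1f y %.1f z %.1f'%(p@X,p@Y,p[2]),'yaw %.4f'%s['eef_rot'][2],'f',np.round(s['wrist_force'],1),'qd',np.round(s['qd'],2),'gap',round(s['finger_gap'],1))
E
python3 - <<'E'
from st import *
st();imaging.camera('top');st();c=imaging.camera('wrist');st()
save(c,'w5.png')
E
```

```text
19.48 x -266.1 y 0.6 z 180.6 yaw 1.7117 f [ 0.5 -0.4 -0.6] qd [-0.87  0.11 -0.15 -0.    0.04 -0.86] gap 93.6
19.52 x -272.0 y 0.9 z 180.5 yaw 1.7078 f [-0.2 -5.4  0.4] qd [ 0.1  -0.01  0.01  0.01 -0.    0.15] gap 94.2
19.57 x -269.0 y 0.8 z 180.4 yaw 1.7064 f [ 0.4  0.6 -0.3] qd [ 0.09 -0.01  0.02  0.02 -0.    0.09] gap 93.8
```

Call:
arm_command(steps=[[0.35,0,0,0,10],[0.35,15,0,0,20],[0.35,35,0,0,30],[0.35,55,0,0,40],[0.35,75,1,0,50],[0.35,95,1,0,60],[0.35,115,1,0,70],[0.35,135,1,0,80],[0.35,150,1,0,88],[0.35,156,1,10,90],[0.35,156,1,40,90],[0.35,156,1,68,90],[0.35,156,1,77,90],[0.35,156,1,77,90],[0,156,1,77,90],[0,156,1,77,90],[0,156,1,77,90]])

```text
clock: 21.7
eef_pos: [529.0, 145.6, 105.0]
eef_rot: [3.142, -0.001, 0.14]
wrist_force: [0.2, -1.4, 2.9]
finger_gap: 10.9
finger_force: 55.0
```

Call:
arm_command(steps=[[0,0,3,0,0],[0,0,9,0,0],[0,0,15,0,0],[0,0,21,0,0]])

```text
clock: 22.2
eef_pos: [532.1, 125.2, 105.1]
eef_rot: [-3.141, -0.001, 0.141]
wrist_force: [-4.3, 14.6, 17.8]
finger_gap: 11.3
finger_force: 55.0
```

Call:
arm_command(steps=[[0,0,6,0,0],[0,0,12,0,0],[0,0,18,0,0],[0,0,24,0,0]])

```text
clock: 22.7
eef_pos: [535.4, 101.3, 105.1]
eef_rot: [-3.141, -0.001, 0.14]
wrist_force: [0.8, 3.1, -1.6]
finger_gap: 11.4
finger_force: 55.0
```

Call:
arm_command(steps=[[0,0,6,0,0],[0,0,12,0,0]])

```text
clock: 22.95
eef_pos: [537.1, 89.3, 105.0]
eef_rot: [-3.141, -0.001, 0.14]
wrist_force: [1.3, -1.1, -6.5]
finger_gap: 11.5
finger_force: 55.0
```

Call:
arm_command(steps=[[0.4,0,0,1,0],[0.4,0,0,1,0],[0.4,0,0,-20,0],[0.4,0,0,-50,0],[0.6,0,15,-55,-10],[1,0,35,-55,-20],[1,0,55,-55,-30],[1,0,70,-55,-40],[1,0,80,-55,-50],[1,0,85,-55,-60],[1,0,85,-55,-70],[1,0,85,-55,-80],[1,0,85,-40,-90],[1,0,85,0,-90],[1,0,85,25,-90],[1,0,80,31,-90],[1,0,73,31,-90],[1,0,73,31,-90],[1,0,73,31,-90]])

```text
clock: 25.32
eef_pos: [547.4, 17.0, 74.3]
eef_rot: [3.14, 0.0, 1.711]
wrist_force: [0.5, 0.0, 0.6]
finger_gap: 93.8
finger_force: 0.0
```

```bash
python3 - <<'E'
from st import *
c=imaging.camera('wrist');t=imaging.camera('top');st()
o=np.zeros((600,640,3),np.uint8);o[:400]=c['img'];o[400:,:369]=cv2.resize(t['img'][90:220,150:390],(369,200))
cv2.imwrite('pics/w6.png',o[:,:,::-1])
np.savez('w6.npz',mtx=c['mtx'],view=c['view'])
L=lambda x,y,z:proj(c,O+x*X+y*Y+np.array([0,0,z])).round()
print('pred front top edge of box',L(-223,-75,75),L(-223,75,75),'grip',L(-165.4,-49,108),L(-165.4,47,108))
E
```

```text
25.43 x -238.6 y -1.1 z 74.0 yaw 1.7112 f [-0.1  0.4 -0. ] qd [-0.  0.  0. -0. -0.  0.] gap 93.5
pred front top edge of box [449. 224.] [192. 224.] grip [436. 123.] [209. 123.]
```

View pics/w6.png

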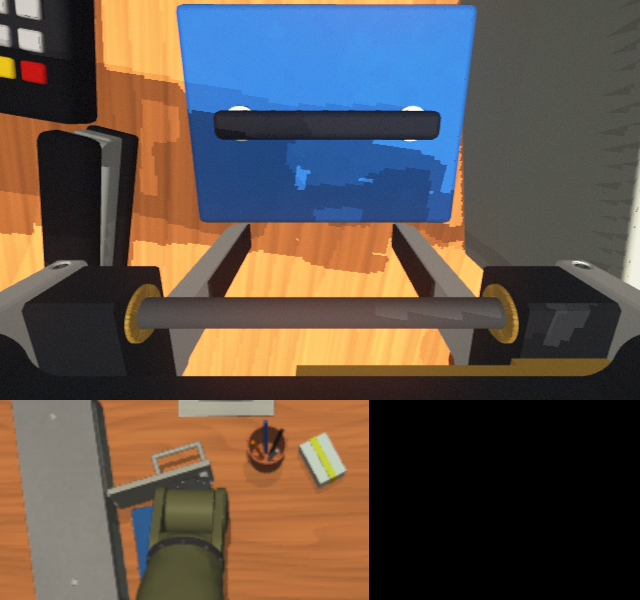

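Call:
arm_command(steps=[[1,10,0,0,0],[1,39,0,0,0],[1,90,0,0,0],[1,152,0,0,0],[1,105,0,0,0],[1,80,0,0,0],[1,80,0,0,0]])

```text
clock: 26.3
eef_pos: [535.9, 95.6, 73.5]
eef_rot: [3.142, -0.0, 1.71]
wrist_force: [-0.0, 0.6, 0.2]
finger_gap: 94.0
finger_force: 0.0
```

```bash
python3 - <<'E'
from st import *
st();c=imaging.camera('wrist');t=imaging.camera('top')
o=np.zeros((600,640,3),np.uint8);o[:400]=c['img'];o[400:,:369]=cv2.resize(t['img'][90:220,150:390],(369,200))
cv2.imwrite('pics/w7.png',o[:,:,::-1])
np.savez('w7.npz',mtx=c['mtx'],view=c['view'])
L=lambda x,y,z:proj(c,O+x*X+y*Y+np.array([0,0,z])).round()
print('front top at home',L(-58,-78,75),L(-58,72,75),'at limit',L(-66,-78,75),'bottom home',L(-58,-78,0),L(-58,72,0),'plate',L(-73,0,140),L(-73,0,128))
E
```

```text
26.3 x -159.0 y -0.8 z 73.5 yaw 1.7096 f [-0.   0.6  0.2] qd [ 0.03  0.   -0.    0.01  0.    0.03] gap 94.0
front top at home [476.  65.] [178.  65.] at limit [473.  82.] bottom home [424.  82.] [226.  83.] plate [321.  81.] [321.  86.]
```

View pics/w7.png

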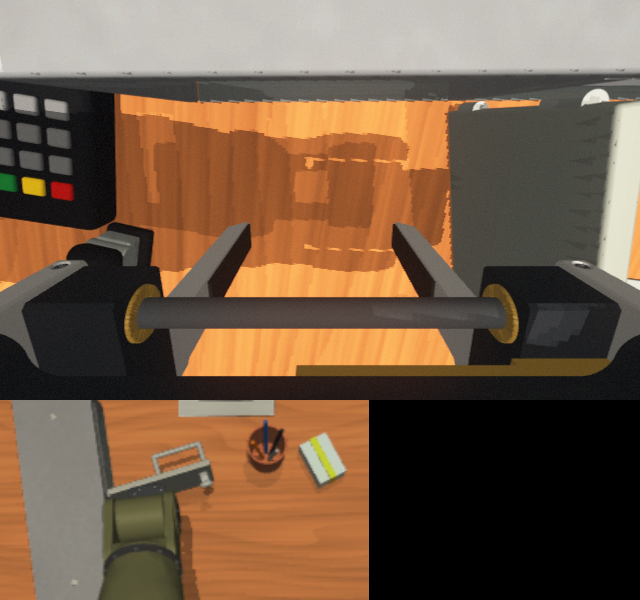

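Call:
arm_command(steps=[[1,-5,0,-30,10],[1,-15,0,-70,20],[1,-25,0,-106,30],[1,-31,0,-106,40],[1,-31,0,-106,50],[1,-31,0,-106,60],[1,-31,0,-106,60],[1,-31,0,-106,60]])

```text
clock: 27.4
eef_pos: [540.1, 65.9, 179.4]
eef_rot: [-3.142, 0.0, 0.668]
wrist_force: [0.2, 0.0, 0.6]
finger_gap: 93.9
finger_force: 0.0
```

```bash
python3 - <<'E'
from st import *
st();c=imaging.camera('wrist');save(c,'w8.png')
np.savez('w8.npz',mtx=c['mtx'],view=c['view'])
L=lambda x,y,z:proj(c,O+x*X+y*Y+np.array([0,0,z])).round()
for y in (-78,-3,72): print(y,'top home',L(-58,y,75),'limit',L(-66,y,75),'bot home',L(-58,y,0),'limit',L(-66,y,0),'plate',L(-73,y,128))
for r in find_in(c,'cashbox')[:2]:print(r)
E
```

```text
27.4 x -189.0 y -0.8 z 179.4 yaw 0.6685 f [0.2 0.  0.6] qd [-0.   -0.   -0.    0.   -0.    0.01] gap 93.9
-78 top home [232.  45.] limit [241.  50.] bot home [253.  62.] limit [259.  66.] plate [229.  38.]
-3 top home [195. 125.] limit [203. 130.] bot home [223. 124.] limit [229. 127.] plate [183. 138.]
72 top home [163. 196.] limit [171. 200.] bot home [196. 179.] limit [202. 183.] plate [145. 223.]
{'rect': [201.1, 118.8, 88.1, 147.8], 'p': 0.67}
{'rect': [393.0, 80.5, 292.4, 161.0], 'p': 0.5}
```

View pics/w8.png

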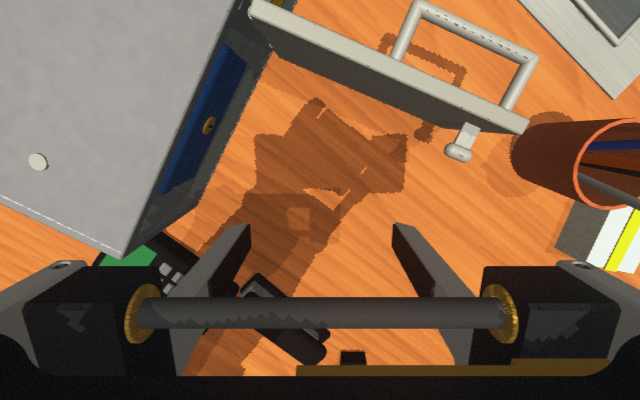

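```bash
python3 - <<'E'
from st import *
im=cv2.imread('pics/w8.png');z=np.load('w8.npz');c=dict(mtx=z['mtx'],view=z['view'])
L=lambda x,y,zz:proj(c,O+x*X+y*Y+np.array([0,0,zz])).round(1)
hsv=cv2.cvtColor(im,cv2.COLOR_BGR2HSV)
m=((hsv[...,0]>100)&(hsv[...,0]<130)&(hsv[...,1]>110)).astype(np.uint8);m[:,300:]=0
k=((hsv[...,0]>12)&(hsv[...,0]<32)&(hsv[...,1]>90)).astype(np.uint8);k[:,230:]=0;k[:,:195]=0;k[:110]=0;k[140:]=0
ys,xs=np.nonzero(k);print('keyhole px',len(xs),xs.mean(),ys.mean())
for x in(-58,-62,-66,-70):print(x,L(x,-3,38))
for r in range(60,195,15):
    u=np.nonzero(m[r])[0]
    if len(u):
        q=[(ray(c,u.max()+1,r,h)-O) for h in (0,)]
        print(r,u.min(),u.max(),[(round(p@X,1),round(p@Y,1)) for p in q])
E
```

```text
keyhole px 134 208.02238805970148 125.00746268656717
-58 [210.5 124.4]
-62 [214.1 126.4]
-66 [217.7 128.5]
-70 [221.3 130.5]
60 215 243 [(np.float64(-49.2), np.float64(-74.8))]
75 208 241 [(np.float64(-54.0), np.float64(-60.2))]
90 202 234 [(np.float64(-54.1), np.float64(-42.4))]
105 195 227 [(np.float64(-54.3), np.float64(-24.2))]
120 189 220 [(np.float64(-54.5), np.float64(-5.5))]
135 182 212 [(np.float64(-53.7), np.float64(14.3))]
150 175 205 [(np.float64(-53.8), np.float64(34.0))]
165 169 198 [(np.float64(-54.0), np.float64(54.3))]
180 162 186 [(np.float64(-49.0), np.float64(78.1))]
```

Call:
arm_command(force=40, steps=[[0.45,0,0,-20,-5],[0.45,15,13,-45,-15],[0.45,37,31,-50,-25],[0.45,60,50,-50,-35],[0.45,83,69,-50,-45],[0.45,105,88,-50,-55],[0.45,122,102,-50,-65],[0.45,131,110,-50,-69.6],[0.45,131,110,-50,-69.6],[0.45,131,110,-50,-69.6]])

```text
clock: 28.75
eef_pos: [710.7, 59.6, 229.4]
eef_rot: [-3.141, -0.0, 1.878]
wrist_force: [0.5, -0.6, 0.2]
finger_gap: 42.3
finger_force: 0.0
```

```bash
python3 - <<'E'
from st import *
st();s=monitor.read_state();print(s['eef_pos'],s['joints'].round(2) if hasattr(s['joints'],'round') else s['joints']);c=imaging.camera('wrist');save(c,'w9.png')
np.savez('w9.npz',mtx=c['mtx'],view=c['view'])
print(proj(c,[711.3,61.2,115]))
E
```

```text
28.75 x -218.9 y -168.9 z 229.4 yaw 1.8776 f [ 0.5 -0.6  0.2] qd [ 0.   -0.01  0.    0.    0.   -0.  ] gap 42.3
[710.74232209  59.62804907 229.42464023] [ 0.03  0.68  0.95  0.    1.51 -0.27]
[322.89965598 195.9442112 ]
```

View pics/w9.png

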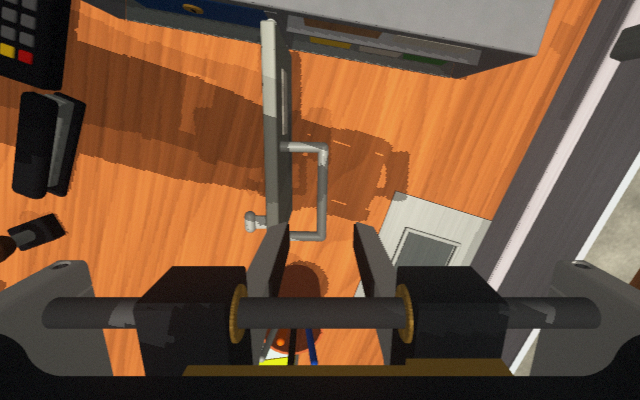

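Call:
arm_command(force=40, steps=[[0.45,1,0,25,0],[0.45,1,0,65,0],[0.45,1,0,100,0],[0.45,1,0,113,0],[0.45,1,0,113,0],[0,1,0,113,0],[0,1,0,113,0],[0,1,0,113,0],[0,1,0,113,0]])

```text
clock: 29.92
eef_pos: [711.0, 60.5, 116.9]
eef_rot: [3.141, 0.0, 1.879]
wrist_force: [0.4, -0.9, 2.2]
finger_gap: 8.9
finger_force: 40.0
```

```bash
python3 -c "
import numpy as np
o=[]
for t in [2,6,12,18,24,30,36,42,48,54,60,66,72,78,84]:
  c,s=np.cos(np.radians(-t)),np.sin(np.radians(-t));o.append([0,round(145-145*c+46*s),round(-46+145*s+46*c),0,t])
print(o)"
```

```text
[[0, -2, -5, 0, 2], [0, -4, -15, 0, 6], [0, -6, -31, 0, 12], [0, -7, -47, 0, 18], [0, -6, -63, 0, 24], [0, -4, -79, 0, 30], [0, 1, -94, 0, 36], [0, 6, -109, 0, 42], [0, 14, -123, 0, 48], [0, 23, -136, 0, 54], [0, 33, -149, 0, 60], [0, 44, -160, 0, 66], [0, 56, -170, 0, 72], [0, 70, -178, 0, 78], [0, 84, -185, 0, 84]]
```

Call:
arm_command(steps=[[0,-2,-5,0,2],[0,-4,-15,0,6],[0,-6,-31,0,12],[0,-7,-47,0,18],[0,-6,-63,0,24],[0,-4,-79,0,30],[0,1,-94,0,36],[0,6,-109,0,42],[0,14,-123,0,48],[0,23,-136,0,54],[0,33,-149,0,60],[0,44,-160,0,66],[0,56,-170,0,72],[0,70,-178,0,78],[0,77,-182,0,81],[0,84,-185,0,84],[0,84,-185,0,84]])

```text
clock: 32.05
eef_pos: [509.8, 85.9, 116.8]
eef_rot: [-3.141, -0.005, 0.411]
wrist_force: [10.1, 11.4, -5.3]
finger_gap: 8.8
finger_force: 40.2
```

```bash
python3 - <<'E'
from st import *
st()
# handle target shut: bar at (486.6,120.5) yaw .139
s=monitor.read_state();p=np.array(s['eef_pos']);y=s['eef_rot'][2]
tx=np.array([np.cos(y),np.sin(y),0]);ty=np.array([np.sin(y),-np.cos(y),0])
d=np.array([486.6,120.5,p[2]])-p;print(d@tx,d@ty,np.degrees(y-.139))
o=[]
T=np.degrees(y-.139)
for t in list(np.arange(2,T,2))+[T]:
  c,s_=np.cos(np.radians(-t)),np.sin(np.radians(-t));o.append([0,round(145-145*c+46*s_,1),round(-46+145*s_+46*c,1),0,round(float(t),1)])
print(o)
E
```

```text
32.05 x -165.0 y 26.4 z 116.8 yaw 0.4112 f [10.1 11.4 -5.3] qd [-0.01  0.   -0.01  0.    0.   -0.03] gap 8.8
-7.4644926641190175 -41.00941894718916 15.598501773465657
[[0, np.float64(-1.5), np.float64(-5.1), 0, 2.0], [0, np.float64(-2.9), np.float64(-10.2), 0, 4.0], [0, np.float64(-4.0), np.float64(-15.4), 0, 6.0], [0, np.float64(-5.0), np.float64(-20.6), 0, 8.0], [0, np.float64(-5.8), np.float64(-25.9), 0, 10.0], [0, np.float64(-6.4), np.float64(-31.2), 0, 12.0], [0, np.float64(-6.8), np.float64(-36.4), 0, 14.0], [0, np.float64(-7.0), np.float64(-40.7), 0, 15.6]]
```

Call:
arm_command(steps=[[0,-1,-5,0,2],[0,-2,-10,0,4],[0,-3,-15,0,6],[0,-4,-21,0,8],[0,-5,-26,0,10],[0,-6,-31,0,12],[0,-6,-36,0,14],[0,-7,-40,0,15.6],[0,-7,-43,0,15.6],[0,-7,-43,0,15.6]])

```text
clock: 33.3
eef_pos: [485.6, 122.2, 116.8]
eef_rot: [-3.139, -0.002, 0.139]
wrist_force: [3.8, 13.4, -1.0]
finger_gap: 8.4
finger_force: 40.1
```

Call:
arm_command(steps=[[0,0,-2,0,0],[0,0,-3,0,0],[0,0,-3,0,0]])

```text
clock: 33.67
eef_pos: [485.5, 122.8, 116.8]
eef_rot: [3.14, -0.002, 0.139]
wrist_force: [5.4, -9.3, 1.2]
finger_gap: 8.4
finger_force: 40.0
```

Moved only 0.6 mm while the force reversed by 23 N, so the door is hard against its stop, on the catch. I'll release and back off.

Call:
arm_command(steps=[[0,0,-2,0,0],[0.4,0,0,0,0],[0.4,0,0,0,0],[0.4,0,0,0,0],[0.4,0,0,-20,0],[0.4,0,0,-60,0],[0.4,0,0,-100,0],[0.4,0,60,-110,0],[0.4,0,120,-110,0],[0.4,0,180,-110,0],[0.4,0,180,-110,0]])

```text
clock: 35.05
eef_pos: [510.2, -57.2, 226.2]
eef_rot: [3.142, 0.0, 0.136]
wrist_force: [-0.4, 1.0, -0.1]
finger_gap: 37.5
finger_force: 0.0
```

```bash
python3 - <<'E'
from st import *
st();t=imaging.camera('top')
for k,z0 in [('pen_cup',0),('stapler',0),('date_stamp',0),('card_reader',0),('ticket_pack',0),('calculator',0),('mug',0),('door_handle',0),('locker_door',0)]:
    for r in find_in(t,k)[:1]: print(k,round(r['p'],2),np.round(r['rect']))
a=cv2.resize(t['img'][70:240,140:260],None,fx=3.5,fy=3.5,interpolation=cv2.INTER_CUBIC)
cv2.imwrite('pics/end.png',a[:,:,::-1])
# edge of door strip in top view vs. start picture
b=cv2.imread('pics/top0.png');d=np.abs(b[:,:,::-1].astype(int)-t['img']).sum(2)[130:225,195:255];print('diff px>60 round door',(d>60).sum())
E
```

```text
35.05 x -306.7 y 45.9 z 226.2 yaw 0.1359 f [-0.4  1.  -0.1] qd [ 0.08 -0.02  0.02  0.01  0.    0.05] gap 37.5
pen_cup 0.76 [324. 121.  32.  35.]
date_stamp 0.61 [332. 245.  13.  21.]
card_reader 0.6 [234. 255.  32.  31.]
ticket_pack 0.92 [358. 128.  29.  33.]
calculator 0.89 [429. 211.  36.  46.]
mug 0.67 [431. 155.  29.  38.]
door_handle 0.64 [232. 185.  33.  71.]
locker_door 0.69 [231. 186.  26.  74.]
diff px>60 round door 1
```

```bash
python3 -c "
from h import *
imaging.camera('top');imaging.camera('top')
print(job.sign_off())"
```

```text
the job is handed in; nothing more can be done
None
```

I handed the job in at about 35 s: the cash box is in the locker, measured fully home against the back buffer, square and with its keyhole facing out, and the door is pressed shut on its catch. The last 15 mm had to be a firm shove rather than a held push, because the fingers stop at the top plate; in the last pictures the door matched its starting look, and every bystander that could be seen was where it started (the stapler was not picked up).

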